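# Find the loose bearing-cap bolt on the polishing spindle and hold its cap open

### The arm

A 7-joint arm with a two-finger parallel gripper is mounted at the origin on a cart in front of the work surface, level with it; the furniture and walls round the work are solid. World frame = base frame: x ahead of the robot, y to its left, z up, the work surface at z = 0. Lengths are in mm, angles in rad, forces in N, time in s.
With the tool pointing down it reaches from about 400 to 850 mm from the base axis. Payload 10.4 kg.
Tool frame: the origin (TCP) lies at the very end of the fingers, on their centre line; the grasp point (between the pads) lies 19 mm behind it (manip.grip_point_offset is the distance from the TCP to the grasp point, in mm); z points along the fingers, y is the direction in which the jaws open and shut (so a half turn about z gives the same grasp; the last joint's range is limited). The gripper opens to 87 mm and grips with 3 to 60 N. Pads are 19 mm wide; open, the fingers measure 117 mm over their backs; the gripper's body (75 mm by 190 mm) begins 51 mm behind the grasp point.
Start: joints at [-1.318, 0.332, -0.065, 1.46, 0.022, 1.35, -0.088], TCP at [170.184, 601.406, 222.576] pointing down, gripper open.
Joint ranges: [-2.6, 2.6], [-0.5, 2.12], [-1.47, 1.34], [0.16, 2.42], [-1.27, 4.41], [0.06, 2.06], [-2.6, 2.6]. Speed limits (rad/s): [2.22, 2.22, 2.79, 2.79, 3.14, 3.14, 3.14].

### API

Orientations are given as a rotation vector (axis times angle).
In Python, from station import manip gives the robot as it stands.
- The arm moves only by the tool step_arm, never from a script. Its argument "steps" is a list that holds one entry, the list of rows, each a list of 7 numbers: the finger opening in cm, from 0 to 8.7, then the shift along the world's x, y, z in cm, then the turn, a rotation vector about the world's x, y, z in degrees. A call has 1 to 20 rows; each row shifts and turns the commanded pose from where the row before left it; what a row does not reach is not made up. A row lasts 1/10 s, in which the tool goes at most 50 mm and 8.59 degrees, less where a joint would pass 70% of its speed; a pose out of reach is approached as far as the arm can. A call is refused whole if a number of a shift passes 5 or a number of a turn 8.59, either way. A call with a gripper value outside its range is refused whole. The fingers move at their own pace and stop on an object; "force" is the grip in N (left out, the last holds). Time passes only in rows, so rows that do not move let the fingers close. It gives the time, the measured TCP pose, the force and the opening at its end, in the units of the state.
- manip.observe(): the state, without advancing time (a new reading comes with each control period).
- manip.get_image(name): name is "side" or "top"; returns a dict with "image" (480x640x3 uint8, red, green, blue), "depth" (480x640 float32, mm along the optical axis (not along the pixel's ray), 0 where there is no reading), "intrinsics" (3x3 intrinsics, pixels), "position" and "attitude" of the camera in the world. Camera axes: x right, y down, z forward; pixel columns grow to the right and rows downward; lengths in mm; the calibration is good to about 2 mm. A picture is of the moment at which its call begins.
- manip.hand_in(): hands the job in, once; it reports no verdict.
The state is a dict: "time_s": time; "joint_positions": joint angles; "joint_vel": joint speeds; "joint_efforts": joint torques, N m; "tool_pos": TCP position; "ee_rot": TCP orientation; "force": force on the tool from outside, world axes, zero at the start; "torque": the same for the moment, N m; "opening": finger opening in mm.
Only numpy, scipy, OpenCV 4.12 (cv2) and the standard library are available. Lean on these libraries where they do the work, as an engineer would, in place of code of your own. Each camera call takes 0.05 s, during which the arm holds its last target. There are 200 camera calls.

### The job

The polishing spindle has just been set back on its bench plate: swing the cam lever at its left end fully down to lock it, then check the three bearing-cap bolts by tapping each one lightly on its head with the fingertips, one after another from left to right. Two are firm; the loose one dips a few millimetres under the tap and springs back. Take the lifting bar of the cap with the loose bolt, swing that cap well open (at least 45 degrees) for the fitter to get at the stripped thread, and finish while still holding it up, because it falls shut by itself; do not pry at the tight caps, and leave the pot, bottle, brush and screwdriver where they are.

Things in the scene. Friction and masses are not known exactly. Their poses are not given: they have to be found in the camera images.
- spindle_base: the spindle's base: a fixed green bar 410 x 84 mm on a dark steel plate (440 x 108 mm), top 16 mm above the table. Origin under its centre, on the table; x points away from the robot, y along the shaft to the left, z up. The 20 mm shaft lies 57 mm above the table on the centre line, in three bearing blocks at y = +100, 0 and -100 mm; a pulley 60 mm across at the right end, a bare taper at the left
- clamp (a joint): cam lever at the left end of the base: 0 = fully down (level, pointing in the base's -x direction, toward the robot), grows as it stands up; 1.25 rad at most. It stays where it is left (stiff hinge, about 0.16 N m: some 2 N at the grip) and meets a stop at 0
- clamp_pivot (a point): the lever's pivot, axis along the base's y, 36 mm above the table
- clamp_grip (a point): centre of the lever's black sleeve, 60 mm long and 15 to 18 mm thick, 85 mm from the pivot; nothing lies under it
- bearing_a: one of three bearing blocks that look alike and change places between runs: grey, 78 x 44 mm, with a hinged cap. Origin under the block, on top of the base (16 mm above the table), below the shaft; axes as the base's. The hump of the closed cap reaches 82 mm above the table, the brass oil cup on it 86 mm
- bolt_a: captive bolt in cap a, 37 mm in front (-x) of the shaft: dark steel hex head 13 mm wide on a short spring, alike on all three. Origin at the centre of the head's top face, 87 mm above the table; z up. Which one is loose is not told: a tight one is rigid, the loose one goes down 4.5 mm (gives from 1 N, fully down at 3.5 N) and springs back
- cap_a (a joint): hinge of cap a: 0 = closed, grows as its front is lifted up and back, away from the robot. The cap with the loose bolt opens freely to a stop at 1.2 rad, weighs about 0.2 kg, carries its bolt along and falls shut when let go; a cap with a tight bolt does not open (prying strains it, which reads as a negative value)
- cap_a_grip (a point): centre of the lifting bar of cap a: a black round bar 15 mm thick, 36 mm long along the base's y, on a 12 mm neck in front (-x) of the cap; 62 mm above the table when closed, 113 mm from the hinge axis; free space beside its ends and below it down to the table. Pinched on its flat ends from above, it turns between the fingers as the cap swings
- cap_a_hinge (a point): centre of the hinge pin of cap a, behind the shaft (+x), axis along the base's y, 62 mm above the table
- bearing_b: one of three bearing blocks that look alike and change places between runs: grey, 78 x 44 mm, with a hinged cap. Origin under the block, on top of the base (16 mm above the table), below the shaft; axes as the base's. The hump of the closed cap reaches 82 mm above the table, the brass oil cup on it 86 mm
- bolt_b: captive bolt in cap b, 37 mm in front (-x) of the shaft: dark steel hex head 13 mm wide on a short spring, alike on all three. Origin at the centre of the head's top face, 87 mm above the table; z up. Which one is loose is not told: a tight one is rigid, the loose one goes down 4.5 mm (gives from 1 N, fully down at 3.5 N) and springs back
- cap_b (a joint): hinge of cap b: 0 = closed, grows as its front is lifted up and back, away from the robot. The cap with the loose bolt opens freely to a stop at 1.2 rad, weighs about 0.2 kg, carries its bolt along and falls shut when let go; a cap with a tight bolt does not open (prying strains it, which reads as a negative value)
- cap_b_grip (a point): centre of the lifting bar of cap b: a black round bar 15 mm thick, 36 mm long along the base's y, on a 12 mm neck in front (-x) of the cap; 62 mm above the table when closed, 113 mm from the hinge axis; free space beside its ends and below it down to the table. Pinched on its flat ends from above, it turns between the fingers as the cap swings
- cap_b_hinge (a point): centre of the hinge pin of cap b, behind the shaft (+x), axis along the base's y, 62 mm above the table
- bearing_c: one of three bearing blocks that look alike and change places between runs: grey, 78 x 44 mm, with a hinged cap. Origin under the block, on top of the base (16 mm above the table), below the shaft; axes as the base's. The hump of the closed cap reaches 82 mm above the table, the brass oil cup on it 86 mm
- bolt_c: captive bolt in cap c, 37 mm in front (-x) of the shaft: dark steel hex head 13 mm wide on a short spring, alike on all three. Origin at the centre of the head's top face, 87 mm above the table; z up. Which one is loose is not told: a tight one is rigid, the loose one goes down 4.5 mm (gives from 1 N, fully down at 3.5 N) and springs back
- cap_c (a joint): hinge of cap c: 0 = closed, grows as its front is lifted up and back, away from the robot. The cap with the loose bolt opens freely to a stop at 1.2 rad, weighs about 0.2 kg, carries its bolt along and falls shut when let go; a cap with a tight bolt does not open (prying strains it, which reads as a negative value)
- cap_c_grip (a point): centre of the lifting bar of cap c: a black round bar 15 mm thick, 36 mm long along the base's y, on a 12 mm neck in front (-x) of the cap; 62 mm above the table when closed, 113 mm from the hinge axis; free space beside its ends and below it down to the table. Pinched on its flat ends from above, it turns between the fingers as the cap swings
- cap_c_hinge (a point): centre of the hinge pin of cap c, behind the shaft (+x), axis along the base's y, 62 mm above the table
- polish_pot: round pot with a red lid, 58 mm wide, 50 mm high, upright behind the spindle; leave it alone. Origin under its centre, on the table
- lacquer_bottle: small clear bottle with a white cap, 31 mm wide, 79 mm high, upright behind the spindle; leave it alone. Origin under its centre, on the table
- brass_brush: brush with a wooden handle, 180 x 19 x 15 mm, lying in front of the spindle; leave it alone. Origin under its centre, on the table
- screwdriver_yellow: screwdriver with a yellow handle, 158 x 27 x 23 mm, lying to the right of the spindle; leave it alone. Origin under its centre, on the table

How it is judged (in metres and radians):
On the way, in this order (a step that is already met when the one before it is completed fails the run):
1. the cam lever is swung fully down (value of joint clamp below 0.1 rad), for 0.1 s.
2. the left bolt's head is tapped with the fingers (over 1.5 N) (((contact force between the fingers and bolt_a above 1.5 N and y of bearing_a in the frame of spindle_base between 0.05 and 1 m) or (contact force between the fingers and bolt_b above 1.5 N and y of bearing_b in the frame of spindle_base between 0.05 and 1 m) or (contact force between the fingers and bolt_c above 1.5 N and y of bearing_c in the frame of spindle_base between 0.05 and 1 m))).
3. the middle bolt's head is tapped with the fingers (over 1.5 N) (((contact force between the fingers and bolt_a above 1.5 N and y of bearing_a in the frame of spindle_base between -0.05 and 0.05 m) or (contact force between the fingers and bolt_b above 1.5 N and y of bearing_b in the frame of spindle_base between -0.05 and 0.05 m) or (contact force between the fingers and bolt_c above 1.5 N and y of bearing_c in the frame of spindle_base between -0.05 and 0.05 m))).
4. the right bolt's head is tapped with the fingers (over 1.5 N) (((contact force between the fingers and bolt_a above 1.5 N and y of bearing_a in the frame of spindle_base between -1 and -0.05 m) or (contact force between the fingers and bolt_b above 1.5 N and y of bearing_b in the frame of spindle_base between -1 and -0.05 m) or (contact force between the fingers and bolt_c above 1.5 N and y of bearing_c in the frame of spindle_base between -1 and -0.05 m))).
5. the cap with the loose bolt is swung open by at least 0.7 rad (value of joint any of cap_a, cap_b, cap_c above 0.7 rad), for 0.2 s.
At the end, for the whole second after the job is handed in: the cam lever is down (within 0.1 rad of its stop) and the cap with the loose bolt stands still, open by at least 0.7 rad (40 degrees), held up by the robot's fingers (value of joint clamp below 0.1 rad and ((value of joint cap_a above 0.7 rad and contact force between the fingers and bearing_a above 0.5 N and velocity of joint cap_a between -0.1 and 0.1 rad/s) or (value of joint cap_b above 0.7 rad and contact force between the fingers and bearing_b above 0.5 N and velocity of joint cap_b between -0.1 and 0.1 rad/s) or (value of joint cap_c above 0.7 rad and contact force between the fingers and bearing_c above 0.5 N and velocity of joint cap_c between -0.1 and 0.1 rad/s))); the arm keeps its last pose, push and grip.
It fails at once if a cap whose bolt is tight is pried at (strained open by 0.02 rad, which takes some 10 N at its bar) (value of joint any of cap_a, cap_b, cap_c below -0.02 rad).
It fails at once if a bolt is struck hard (over 60 N) instead of tapped (contact force between any of the arm, the fingers and bolt_a above 60 N or contact force between any of the arm, the fingers and bolt_b above 60 N or contact force between any of the arm, the fingers and bolt_c above 60 N).
It fails at once if the pot, bottle, brush or screwdriver is shifted by more than 30 mm (distance of any of polish_pot, lacquer_bottle, brass_brush, screwdriver_yellow from where it was at the start of the episode above 0.03 m).
It fails at once if the pot or the bottle is tipped over (angle between any of polish_pot, lacquer_bottle's own z axis and vertical above 0.5 rad).
It also fails if it takes over 51 s, if anything falls off the work surface, if the arm or the gripper's body presses on something with over 40 N, if the wrist force passes 120 N, or if a joint passes its speed limit or range.

## Working session

There is one attempt and no reset: what is moved stays moved. The work goes in short steps, Python scripts to look and compute and a tool call to move; the robot and the scene stay as the last step left them, time stands still between calls to the robot, and variables do not carry over. Pictures are saved under pics/ and viewed, about 8 in all and at most 12, crops included, and the job is handed in when it is done.

Besides the shell and the picture viewer there is one more tool, called after "Call:" in YAML: its name, and indented under it one key for each argument. step_arm: Moves the arm, as the interface text tells. Its arguments: {"type":"object","properties":{"steps":{"type":"array","items":{"type":"array","items":{"type":"array","items":{"type":"number"}}}},"force":{"type":"number"}},"required":["steps"]}

```bash
mkdir -p pics; cat > h.py <<'E'
from station import manip
import numpy as np, cv2
from scipy.spatial.transform import Rotation as R
def shot(n,f=None):
    d=manip.get_image(n)
    if f: cv2.imwrite('pics/'+f,d['image'][:,:,::-1])
    return d
def att(d):
    a=np.array(d['attitude'],float)
    return a if a.shape==(3,3) else R.from_rotvec(a).as_matrix() if a.size==3 else R.from_quat(a).as_matrix()
def cloud(d):
    K=np.array(d['intrinsics']);z=d['depth'];v,u=np.indices(z.shape)
    p=np.stack([(u-K[0,2])/K[0,0]*z,(v-K[1,2])/K[1,1]*z,z],-1)
    return p@att(d).T+np.array(d['position'])
def proj(d,P):
    K=np.array(d['intrinsics']);q=(np.asarray(P,float)-np.array(d['position']))@att(d)
    q=q@K.T; return q[...,:2]/q[...,2:]
E
python3 - <<'E'
from h import *
for n in('top','side'):
    d=shot(n,n+'0.png');print(n,d['position'],d['attitude'],d['intrinsics']);np.savez(n+'0.npz',**d)
print(manip.observe())
E
```

```text
top [ 399.43466549  -65.52756682 1099.61735003] [-2.17929416  2.11048208 -0.18127367] [[447.24875789   0.         317.15400506]
 [  0.         447.24875789 234.79134812]
 [  0.           0.           1.        ]]
side [ 276.89290914 -683.75449939  609.40195915] [-2.16879193  0.46217185 -0.2168858 ] [[468.07788528   0.         324.37447071]
 [  0.         468.07788528 236.27009739]
 [  0.           0.           1.        ]]
{'time_s': 0.1, 'joint_positions': array([-1.31762124,  0.33281262, -0.06471436,  1.4608386 ,  0.02158682,
        1.34991028, -0.08852219]), 'joint_vel': array([-1.70564901e-03, -1.51240630e-03,  5.18741785e-04, -3.08534382e-03,
        2.45497991e-05, -1.34029629e-04, -3.55990990e-04]), 'joint_efforts': array([ 1.42626934e-03, -6.24540782e+01,  2.45743344e-02, -3.90710735e+01,
       -6.14769501e-02,  3.66283162e-02,  1.08702363e-04]), 'tool_pos': array([170.08013519, 601.05619222, 221.84001261]), 'ee_rot': array([-4.31785009e-01, -3.11164106e+00,  1.98977111e-03]), 'force': array([0.32735676, 0.45835043, 0.1208984 ]), 'torque': array([-0.02013844, -0.00867993, -0.0599428 ]), 'opening': 87.09800437571192}
```

View pics/top0.png

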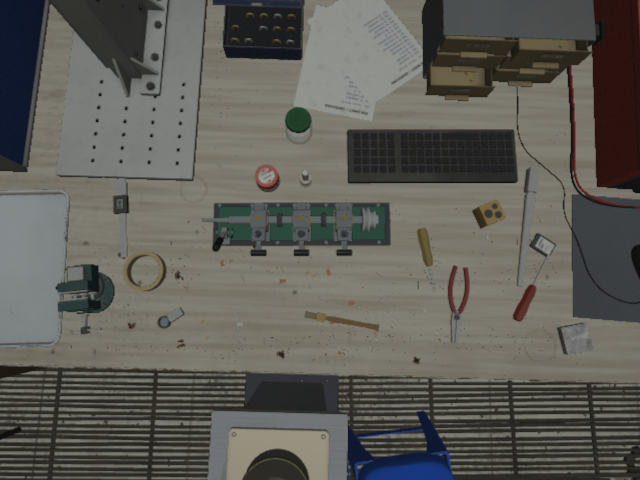

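View pics/side0.png

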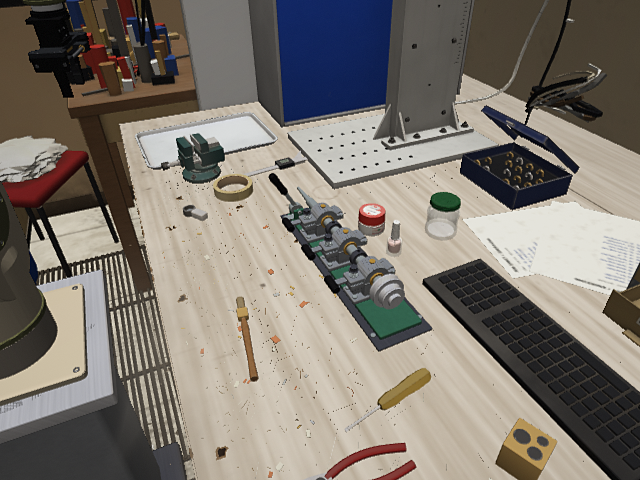

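```bash
cat >> h.py <<'E'
def ray(d,u,v,z):
    K=np.array(d['intrinsics']);r=att(d)@np.array([(u-K[0,2])/K[0,0],(v-K[1,2])/K[1,1],1]);c=np.array(d['position'])
    return c+r*(z-c[2])/r[2]
E
python3 - <<'E'
from h import *
d=dict(np.load('top0.npz'));P=cloud(d)
im=d['image'][190:270,195:400][:,:,::-1]
cv2.imwrite('pics/c.png',cv2.resize(im,None,fx=3.9,fy=3.9,interpolation=cv2.INTER_CUBIC))
# plate: dark/green pixels, z 5..20
m=(P[...,2]>3)&(P[...,2]<130);m[:190]=0;m[270:]=0;m[:,:190]=0;m[:,405:]=0
v,u=np.nonzero((d['image'].sum(-1)<330)&m&(P[...,2]<25))
r=cv2.minAreaRect(P[v,u,:2].astype(np.float32));print(r,cv2.boxPoints(r).round(1))
for t in [(214,203),(388,203),(390,245),(214,247)]: print(ray(d,*t,8).round(1), P[t[1],t[0]].round(1))
for t in [(258,253),(301,253),(344,253)]: print('bar',ray(d,*t,69).round(1),P[t[1],t[0]].round(1))
for t in [(218,242),(226,232)]: print('lev',P[t[1]-2:t[1]+3,t[0]-2:t[0]+3].reshape(-1,3).round(0)[::4])
E
```

```text
((593.7110595703125, -11.9296875), (180.99697875976562, 489.7120666503906), 1.8620760440826416) [[ 495.3  229.9]
 [ 511.2 -259.6]
 [ 692.1 -253.7]
 [ 676.2  235.7]]
[643.8 183.5   8. ] [645.4 185.1   0.9]
[ 658.7 -250.7    8. ] [ 660.  -251.6    2.6]
[ 552.7 -256.3    8. ] [ 553.4 -257.1    3.3]
[533.5 176.1   8. ] [518.  148.1 134.5]
bar [515.4  60.3  69. ] [515.3  60.2  69.9]
bar [518.6 -39.1  69. ] [519.1 -39.   65.1]
bar [ 521.9 -138.8   69. ] [ 522.  -138.9   67.9]
lev [[537. 151. 105.]
 [537. 141. 110.]
 [534. 142. 116.]
 [531. 143. 123.]
 [527. 143. 131.]
 [525. 144. 136.]
 [526. 138. 124.]]
lev [[569. 145.  55.]
 [572. 139.  39.]
 [569. 141.  40.]
 [565. 141.  48.]
 [561. 140.  63.]
 [558. 142.  67.]
 [564. 140.  26.]]
```

View pics/c.png

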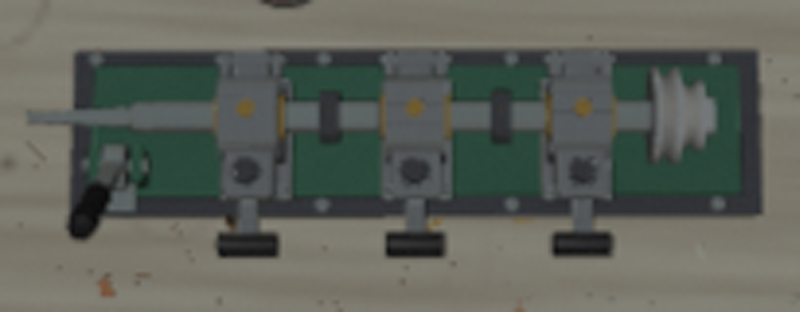

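```bash
python3 - <<'E'
from h import *
d=dict(np.load('top0.npz'));P=cloud(d)
f=lambda a,b,z:ray(d,a/3.9+195-.37,b/3.9+190-.37,z).round(1)
for u in(246,414,583):print('bolt',f(u,170,87))
for u in(248,415,582):print('bar',f(u,244,69.5))
for u in(246,414,583):print('cup',f(u,107,86))
for c in [(75,50),(757,50),(762,213),(75,213)]:print('plate',f(*c,8))
o=manip.observe();M=R.from_rotvec(o['ee_rot']).as_matrix();print(M.round(3))
# lever pixels
m=np.zeros(P.shape[:2],bool);m[225:252,210:238]=1
q=P[m&(P[...,2]>60)];print(q[np.argsort(q[:,2])].round(0)[::6])
d=dict(np.load('side0.npz'));P=cloud(d)
m=np.zeros(P.shape[:2],bool);m[168:205,262:302]=1
m&=(d['image'].max(-1)<60)&(P[...,2]>55)&(abs(P[...,1]-142)<25)
q=P[m];print('side',q[np.argsort(q[:,2])].round(0)[::8])
E
```

```text
bolt [558.9  61.1  87. ]
bolt [562.1 -37.4  87. ]
bolt [ 565.4 -136.8   87. ]
bar [517.2  59.8  69.5]
bar [520.5 -39.2  69.5]
bar [ 523.7 -138.4   69.5]
cup [596.7  63.2  86. ]
cup [600. -36.  86.]
cup [ 603.4 -136.1   86. ]
plate [645.2 184.    8. ]
plate [ 660.2 -252.5    8. ]
plate [ 554.6 -256.3    8. ]
plate [540.3 176.9   8. ]
[[-0.962  0.272 -0.   ]
 [ 0.272  0.962 -0.001]
 [-0.    -0.001 -1.   ]]
[[ 561.  146.   61.]
 [ 558.  145.   66.]
 [ 554.  148.   72.]
 [ 551.  142.   78.]
 [ 543.  139.   89.]
 [ 544.  152.   92.]
 [ 546.  147.   98.]
 [ 541.  143.  102.]
 [ 537.  151.  105.]
 [ 537.  146.  111.]
 [ 534.  148.  117.]
 [ 531.  143.  123.]
 [ 515.  139.  127.]
 [ 525.  152.  129.]
 [ 523.  136.  130.]
 [ 525.  143.  131.]
 [ 516.  144.  132.]
 [ 521.  138.  133.]
 [ 518.  142.  134.]
 [ 520.  140.  134.]
 [ 525.  144.  136.]
 [ 520.  143.  138.]
 [ 399.  -66. 1100.]]
side [[554. 145.  56.]
 [543. 141.  84.]
 [532. 143.  88.]
 [542. 138.  91.]
 [545. 145.  94.]
 [532. 141.  96.]
 [536. 140.  99.]
 [534. 139. 102.]
 [535. 141. 103.]
 [535. 141. 108.]
 [521. 139. 110.]
 [528. 139. 114.]
 [526. 139. 116.]
 [519. 138. 118.]
 [525. 140. 121.]
 [520. 138. 123.]
 [512. 140. 126.]
 [525. 140. 128.]
 [523. 141. 130.]
 [524. 142. 132.]
 [522. 141. 133.]
 [520. 142. 135.]
 [521. 143. 137.]]
```

Call:
step_arm:
  steps:
    - [[0,3.15,-3.52,0,0,0,1.36],[0,3.15,-3.52,0,0,0,1.36],[0,3.15,-3.52,0,0,0,1.36],[0,3.15,-3.52,0,0,0,1.36],[0,3.15,-3.52,0,0,0,1.36],[0,3.15,-3.52,0,0,0,1.36],[0,3.15,-3.52,0,0,0,1.36],[0,3.15,-3.52,0,0,0,1.36],[0,3.15,-3.52,0,0,0,1.36],[0,3.15,-3.52,0,0,0,1.36],[0,3.15,-3.52,0,0,0,1.36],[0,3.15,-3.52,0,0,0,1.36],[0,3.15,-3.52,0,0,0,1.36],[0,0,0,0,0,0,0],[0,0,0,0,0,0,0]]
  force: 20

```text
time_s: 1.6
tool_pos: [579.9, 142.6, 221.9]
ee_rot: [0.047, -3.14, 0.001]
force: [0.5, 0.1, -0.2]
opening: 0.4
```

Call:
step_arm:
  steps:
    - [[0,0,0,-2.8,0,0,0],[0,0,0,-2.8,0,0,0],[0,0,0,-2.8,0,0,0],[0,0,0,-2.8,0,0,0],[0,0,0,0,0,0,0],[0,-1.5,0,0,0,0,0],[0,-1.6,0,0,0,0,0],[0,-1.2,0,-0.5,0,0,0],[0,-1.2,0,-0.6,0,0,0],[0,-1.0,0,-0.9,0,0,0],[0,-0.9,0,-0.9,0,0,0],[0,-0.6,0,-1.0,0,0,0],[0,-0.6,0,-1.0,0,0,0],[0,-0.4,0,-1.0,0,0,0],[0,-0.3,0,-1.0,0,0,0],[0,0,0,0,0,0,0]]

```text
time_s: 3.2
tool_pos: [488.0, 144.2, 44.6]
ee_rot: [-0.051, 3.14, 0.003]
force: [-11.9, -4.5, 41.8]
opening: 0.3
```

```bash
python3 - <<'E'
from h import *
d=shot('side');im=d['image'][120:320,200:440][:,:,::-1]
cv2.imwrite('pics/s1.png',cv2.resize(im,None,fx=3,fy=3,interpolation=cv2.INTER_CUBIC))
print(manip.observe())
E
```

```text
{'time_s': 3.25, 'joint_positions': array([-0.63086908,  0.26182746,  0.28513595,  1.97173752, -0.09320298,
        0.91793299,  1.30454606]), 'joint_vel': array([ 0.00094649, -0.00245879,  0.00142242,  0.00075648,  0.00152476,
       -0.00184286,  0.00092268]), 'joint_efforts': array([-6.21540304e-01, -2.98853892e+01,  1.58178136e+00, -2.33254427e+01,
       -2.24633594e-01, -4.29982603e+00, -9.63951519e-03]), 'tool_pos': array([488.06465042, 144.2133233 ,  44.54875923]), 'ee_rot': array([-5.04794136e-02,  3.13937912e+00,  2.86613700e-03]), 'force': array([-11.60151331,  -4.30909455,  42.41890871]), 'torque': array([-0.98978901,  2.77263389, -0.0039634 ]), 'opening': 0.5582917706327298}
```

View pics/s1.png

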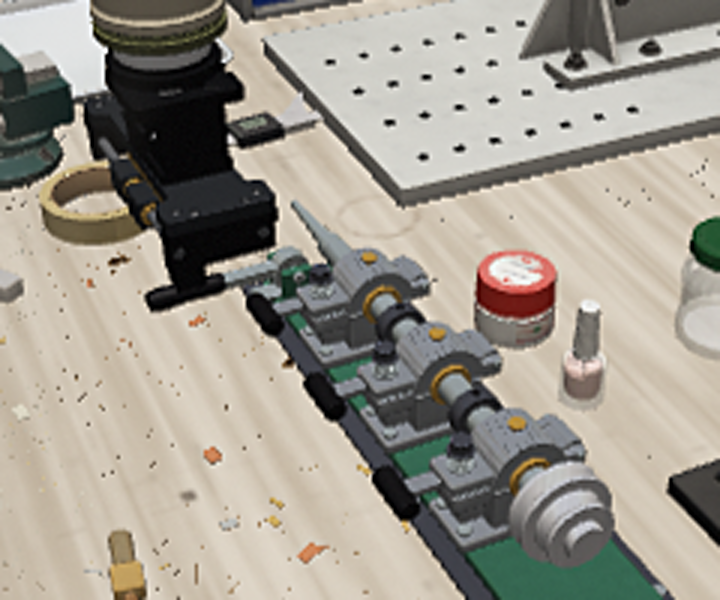

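Call:
step_arm:
  steps:
    - [[0,0,0,3.0,0,0,0],[0,0,0,3.0,0,0,0],[0,0,0,3.0,0,0,0],[0,3.6,-4.1,0,0,0,0],[0,3.6,-4.1,0,0,0,0],[0,0,0,-1.8,0,0,0],[0,0,0,-1.8,0,0,0],[0,0,0,0,0,0,0],[0,0,0,0,0,0,0]]

```text
time_s: 4.15
tool_pos: [552.1, 68.8, 95.2]
ee_rot: [0.052, -3.14, 0.001]
force: [0.4, -0.4, 1.2]
opening: 0.0
```

Call:
step_arm:
  steps:
    - [[0,0.7,-0.8,0,0,0,0],[0,0,0,-0.3,0,0,0],[0,0,0,-0.2,0,0,0],[0,0,0,-0.1,0,0,0],[0,0,0,0,0,0,0]]

```text
time_s: 4.65
tool_pos: [559.5, 60.9, 89.5]
ee_rot: [0.052, -3.141, -0.0]
force: [-0.5, -0.2, 0.7]
opening: 0.2
```

Call:
step_arm:
  steps:
    - [[0,0,0,-0.1,0,0,0],[0,0,0,-0.1,0,0,0],[0,0,0,0,0,0,0]]

```text
time_s: 4.95
tool_pos: [559.6, 60.8, 87.5]
ee_rot: [0.052, -3.141, -0.0]
force: [-0.3, -0.3, 0.5]
opening: 0.3
```

Call:
step_arm:
  steps:
    - [[0,0,0,-0.1,0,0,0],[0,0,0,0,0,0,0]]

```text
time_s: 5.15
tool_pos: [559.7, 60.8, 86.6]
ee_rot: [-0.052, 3.141, 0.0]
force: [0.7, 0.8, 0.8]
opening: 0.2
```

Call:
step_arm:
  steps:
    - [[0,0,0,-0.1,0,0,0],[0,0,0,0,0,0,0]]

```text
time_s: 5.35
tool_pos: [559.7, 60.8, 85.6]
ee_rot: [-0.052, 3.141, 0.0]
force: [0.2, 0.7, 1.4]
opening: 0.7
```

Call:
step_arm:
  steps:
    - [[0,0,0,-0.1,0,0,0],[0,0,0,0,0,0,0]]

```text
time_s: 5.55
tool_pos: [559.7, 60.7, 84.6]
ee_rot: [-0.051, 3.141, 0.0]
force: [-0.4, 0.9, 3.2]
opening: 0.1
```

Call:
step_arm:
  steps:
    - [[0,0,0,-0.1,0,0,0],[0,0,0,0,0,0,0]]

```text
time_s: 5.75
tool_pos: [559.7, 60.7, 83.6]
ee_rot: [-0.051, 3.141, 0.0]
force: [-0.4, 0.4, 2.0]
opening: 0.7
```

Call:
step_arm:
  steps:
    - [[0,0,0,-0.1,0,0,0],[0,0,0,0,0,0,0]]

```text
time_s: 5.95
tool_pos: [559.7, 60.7, 82.9]
ee_rot: [-0.051, 3.141, 0.0]
force: [-2.8, -0.2, 6.2]
opening: 0.3
```

Call:
step_arm:
  steps:
    - [[0,0,0,-0.1,0,0,0],[0,0,0,0,0,0,0]]

```text
time_s: 6.15
tool_pos: [559.8, 60.8, 82.6]
ee_rot: [-0.051, 3.141, 0.001]
force: [-4.4, 0.2, 12.2]
opening: 0.4
```

Call:
step_arm:
  steps:
    - [[0,0,0,2.4,0,0,0],[0,0.1,-2.5,0,0,0,0],[0,0.1,-2.5,0,0,0,0],[0,0.1,-2.5,0,0,0,0],[0,0,-2.4,0,0,0,0],[0,0,0,0,0,0,0],[0,0,0,-1.0,0,0,0],[0,0,0,-0.5,0,0,0],[0,0,0,0,0,0,0]]

```text
time_s: 7.05
tool_pos: [561.8, -37.1, 89.1]
ee_rot: [0.054, -3.139, -0.0]
force: [-0.6, -0.7, 0.3]
opening: 0.5
```

Call:
step_arm:
  steps:
    - [[0,0,0,-0.1,0,0,0],[0,0,0,-0.1,0,0,0],[0,0,0,0,0,0,0]]

```text
time_s: 7.35
tool_pos: [562.7, -38.1, 88.6]
ee_rot: [-0.052, 3.141, 0.0]
force: [-0.1, 0.0, 0.5]
opening: 0.6
```

Call:
step_arm:
  steps:
    - [[0,0,0,-0.1,0,0,0],[0,0,0,0,0,0,0]]

```text
time_s: 7.55
tool_pos: [562.7, -38.3, 87.6]
ee_rot: [-0.051, 3.141, 0.0]
force: [0.2, 0.6, 0.6]
opening: 0.4
```

Call:
step_arm:
  steps:
    - [[0,0,0,-0.1,0,0,0],[0,0,0,0,0,0,0]]

```text
time_s: 7.75
tool_pos: [562.8, -38.3, 87.2]
ee_rot: [-0.051, 3.141, 0.001]
force: [-4.1, 0.8, 6.9]
opening: 0.4
```

Call:
step_arm:
  steps:
    - [[0,0,0,-0.1,0,0,0],[0,0,0,0,0,0,0]]

```text
time_s: 7.95
tool_pos: [562.8, -38.3, 86.9]
ee_rot: [-0.051, 3.141, 0.001]
force: [-6.1, 0.0, 15.2]
opening: 0.7
```

Middle is firm. Now the right one.

Call:
step_arm:
  steps:
    - [[0,0,0,2.0,0,0,0],[0,0.1,-2.5,0,0,0,0],[0,0.1,-2.5,0,0,0,0],[0,0.1,-2.5,0,0,0,0],[0,0,-2.4,0,0,0,0],[0,0,0,0,0,0,0],[0,0,0,-1.0,0,0,0],[0,0,0,-0.6,0,0,0],[0,0,0,0,0,0,0]]

```text
time_s: 8.85
tool_pos: [565.2, -136.0, 88.2]
ee_rot: [0.054, -3.139, -0.001]
force: [0.2, 0.0, 0.3]
opening: 0.4
```

Call:
step_arm:
  steps:
    - [[0,0,0,-0.1,0,0,0],[0,0,0,0,0,0,0]]

```text
time_s: 9.05
tool_pos: [565.7, -136.8, 88.5]
ee_rot: [0.053, -3.141, -0.0]
force: [0.3, -0.2, 0.9]
opening: 0.1
```

Call:
step_arm:
  steps:
    - [[0,0,0,-0.1,0,0,0],[0,0,0,0,0,0,0]]

```text
time_s: 9.25
tool_pos: [565.7, -137.2, 87.6]
ee_rot: [-0.052, 3.141, 0.0]
force: [-0.0, 0.4, 0.6]
opening: 0.5
```

Call:
step_arm:
  steps:
    - [[0,0,0,-0.1,0,0,0],[0,0,0,0,0,0,0]]

```text
time_s: 9.45
tool_pos: [565.8, -137.3, 87.3]
ee_rot: [-0.052, 3.141, 0.001]
force: [-1.6, 0.4, 6.6]
opening: 0.6
```

Call:
step_arm:
  steps:
    - [[0,0,0,3.0,0,0,0],[6,-0.8,3.3,0,0,0,0],[6,-0.8,3.3,0,0,0,0],[6,-0.8,3.3,0,0,0,0],[6,-0.8,3.3,0,0,0,0],[6,-0.8,3.3,0,0,0,0],[6,-0.8,3.3,0,0,0,0],[6,0,0,0,0,0,0],[6,0,0,-2.0,0,0,0],[6,0,0,0,0,0,0],[6,0,0,0,0,0,0]]

```text
time_s: 10.55
tool_pos: [517.6, 60.0, 96.6]
ee_rot: [0.05, -3.14, 0.001]
force: [0.3, -0.1, 0.1]
opening: 59.3
```

```bash
python3 - <<'E'
from h import *
d=shot('side');im=d['image'][150:300,210:390][:,:,::-1]
cv2.imwrite('pics/s2.png',cv2.resize(im,None,fx=4,fy=4,interpolation=cv2.INTER_CUBIC))
E
```

```text
(no output)
```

View pics/s2.png

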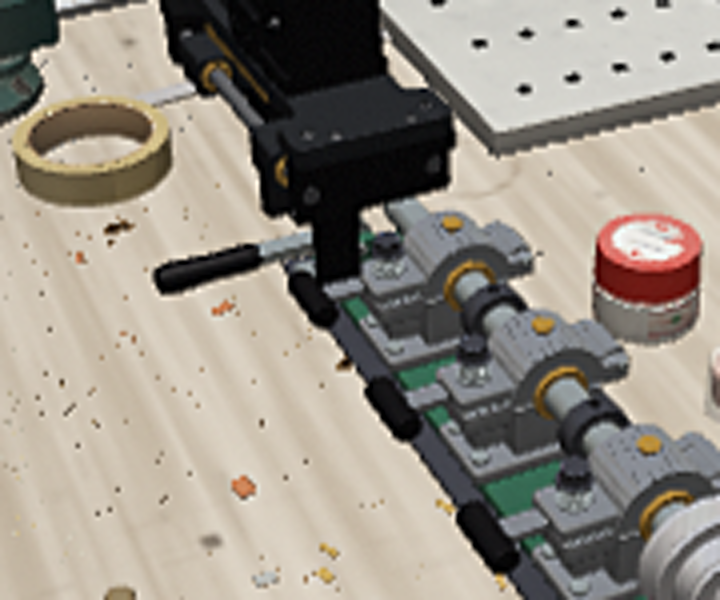

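The lever is level (sleeve at 210,268) and the gripper straddles the left bar (right finger at 335,240). I'll descend and pinch it.

Call:
step_arm:
  steps:
    - [[6,0,0,-1.6,0,0,0],[6,0,0,-1.6,0,0,0],[6,0,0,-1.5,0,0,0],[6,0,0,0,0,0,0],[3.2,0,0,0,0,0,0],[3.2,0,0,0,0,0,0],[3.2,0,0,0,0,0,0],[3.2,0,0,0,0,0,0],[3.2,0,0,0,0,0,0]]
  force: 15

```text
time_s: 11.5
tool_pos: [518.0, 61.4, 50.1]
ee_rot: [-0.052, 3.14, 0.002]
force: [-1.7, 2.2, 4.0]
opening: 36.1
```

Call:
step_arm:
  steps:
    - [[3.2,0,0,0.56,-0.04,1.36,0],[3.2,0,0,0.57,-0.04,1.36,0],[3.2,0.05,0,0.56,-0.04,1.36,0],[3.2,0.06,0,0.56,-0.04,1.36,0],[3.2,0.1,0,0.55,-0.04,1.36,0],[3.2,0.12,0,0.55,-0.04,1.36,0],[3.2,0.16,0.01,0.54,-0.04,1.36,0],[3.2,0.18,0.01,0.53,-0.04,1.36,0],[3.2,0.2,0.01,0.52,-0.04,1.36,0],[3.2,0.23,0.01,0.51,-0.04,1.36,0],[3.2,0,0,0,0,0,0]]

```text
time_s: 12.6
tool_pos: [528.6, 61.7, 104.1]
ee_rot: [0.048, -2.902, 0.004]
force: [-3.0, 4.5, 0.1]
opening: 35.9
```

Call:
step_arm:
  steps:
    - [[3.2,0.26,0.01,0.5,-0.04,1.36,0],[3.2,0.28,0.01,0.48,-0.04,1.36,0],[3.2,0.31,0.01,0.47,-0.04,1.36,0],[3.2,0.33,0.01,0.45,-0.04,1.36,0],[3.2,0.35,0.01,0.43,-0.04,1.36,0],[3.2,0.37,0.01,0.42,-0.04,1.36,0],[3.2,0.4,0.01,0.39,-0.04,1.36,0],[3.2,0.41,0.01,0.38,-0.04,1.36,0],[3.2,0.42,0.02,0.35,-0.04,1.36,0],[3.2,0,0,0,0,0,0],[3.2,0,0,0,0,0,0]]

```text
time_s: 13.7
tool_pos: [559.4, 62.8, 142.6]
ee_rot: [0.045, -2.69, 0.007]
force: [-1.9, 4.8, 1.6]
opening: 36.1
```

```bash
python3 - <<'E'
from h import *
d=shot('side');im=d['image'][110:310,210:450][:,:,::-1]
cv2.imwrite('pics/s3.png',cv2.resize(im,None,fx=3,fy=3,interpolation=cv2.INTER_CUBIC))
E
```

```text
(no output)
```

View pics/s3.png

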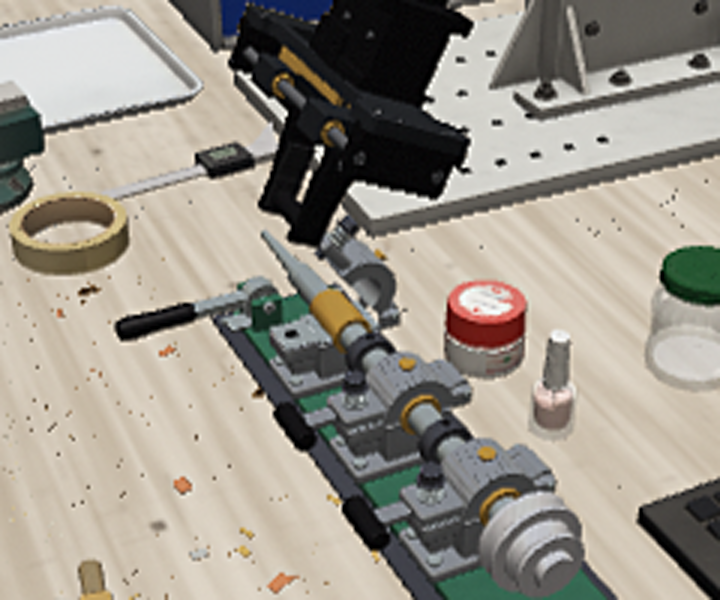

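The left cap is up at about 0.95 rad with its bar between the fingers (305,220). The lever is level (155,320), and the pot and bottle are untouched. I'll let it settle, then hand in.

Call:
step_arm:
  steps:
    - [[3.2,0,0,0,0,0,0],[3.2,0,0,0,0,0,0],[3.2,0,0,0,0,0,0],[3.2,0,0,0,0,0,0]]

```text
time_s: 14.15
tool_pos: [559.5, 62.8, 142.6]
ee_rot: [0.045, -2.69, 0.007]
force: [-3.0, 4.5, 2.1]
opening: 35.5
```

```bash
python3 - <<'E'
from h import *
o=manip.observe();print(o['tool_pos'],o['opening'],abs(o['joint_vel']).max());manip.hand_in()
E
```

```text
[559.53404545  62.78118022 142.63401187] 35.520840622115735 0.0024975232027555742
the job is handed in; nothing more can be done
```

I locked the cam lever, tapped the bolts from left to right and found the left one loose. I then swung the left cap open and handed in at about 14 s while still holding it up.

- **Lever:** I pushed it down against its stop, with about 42 N on the fingertips. The later side pictures show it level.
- **Bolts:** The left head gave way from about 87 to 82.7 mm at low force, then held firm. The middle and right heads were rigid at about 87 mm, taking about 15 N and 7 N. I did not check separately that the left bolt sprang back.
- **Cap:** I pinched the left cap's bar on its ends with 15 N and swung the cap to about 0.95 rad (54°). I worked that angle out from the tool's path, as there is no joint reading.
- **Last checks:** The finger opening was 35.5–36.1 mm against the 36 mm bar, the arm was still, and the wrist force was under 6 N. The pot and bottle look untouched in the last picture, but I did not look at the brush and screwdriver again. No check failed or disagreed.

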